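Unhook the bush drift past its sprung keepers and stand it in its block

TASK

Take the red-handled bush drift off the blue hook rack: lift it straight up, feeling it press the yellow sprung keepers up until its crossbar is clear of the hook tips but the keepers are not jammed against their stops, and draw it out of the open side of the hooks without forcing anything. Then lower it nose down into the hole of the dark steel holder block until it is fully home, let go of it only there, and leave it standing upright. Be gentle throughout, and leave the bearing, tin, tape measure and angle bracket where they are.

Things in the scene. Friction and masses are not known exactly. Their poses are not given: they have to be found in the camera images.
- drift_grip (a point): Grip point on the drift's red handle. The drift is a loose upright steel tool, 0.3 to 0.6 kg, 157 mm tall; its z points up along it, its y along the crossbar. The handle is a flat red block 16 mm thick (drift's x), 36 mm wide (y), reaching 27 mm above and 32 mm below this point: hold it across the 16 mm from above. The crossbar's axis is 45 mm and the nose 130 mm below this point.
- drift_bar (a point): Centre of the drift's crossbar, on its axis: a steel rod 10 mm in diameter and 112 mm long along the drift's y, 85 mm above the nose; same axes as the drift. It lies on both hooks at the start. A 30 mm collar surrounds it in the middle.
- drift_nose (a point): Centre of the drift's flat nose face, the lower end of its round shank of 24 mm diameter (chamfered 2 mm); same axes as the drift.
- rack: Blue hook rack, fixed; origin on the bench straight below the hung crossbar; z up, y along the bar, and the hooks open towards -x (roughly to the robot). Two like hooks, 12 mm wide, stand 40 mm either side of the middle, the drift's shank and handle between them. Behind each is a blue post (front face at x = +8 mm, top at z = 190 mm). Over 20 N between drift and rack does damage.
- rack_seat (a point): The hung crossbar's axis, 120 mm above the bench, rack's axes. In the seat the bar has 3 mm play to the post behind (+x) and 3 mm to the upturned steel tip in front (-x).
- rack_mouth (a point): Mean height of the tops of the steel hook tips (9 mm thick in x, centred here in x), 37 mm above rack_seat, rack's axes. The tips and keepers sit on an adjustable carriage: the real tops, both alike, are up to 18 mm higher or lower than this point, different every time and not measured. Until the keepers are felt, the lift is free.
- rack_out (a point): A point on the way out, 60 mm in front (rack's -x) of rack_seat. Over each tip a yellow sprung keeper, underside 5 mm above the tip, closes the mouth; it only moves up, 11 mm to a hard stop. The 10 mm bar must push both up by more than 5 and less than 11 mm to pass. Together they resist with 3.6 N at first touch, plus 0.5 N per mm (9.1 N at the stops), and rub when the bar slides out. The bar is out 35 mm before rack_seat.
- holder: Dark steel holder block, 70 x 70 mm and 50 mm high, fixed to the bench; origin at the centre of its underside, z up. A chamfered round hole 27 mm in diameter and 40 mm deep, mouth chamfered 3 mm, in the middle of its top, for the drift's 24 mm shank.
- holder_floor (a point): Centre of the floor of the holder's hole, 10 mm above the bench; the drift is home when its nose rests here.
- bearing: Bystander: ball bearing, 62 mm in diameter, 16 mm high; origin at the centre of its underside.
- tin: Bystander: small round red tin with a silver lid, 70 mm in diameter, 44 mm high; origin at the centre of its underside.
- tape: Bystander: yellow tape measure, 38 x 81 mm and 62 mm high; origin at the centre of its underside.
- bracket: Bystander: steel angle bracket, 55 x 35 mm and 50 mm high; origin at the centre of its underside.

How it is judged:
By the outcome, as a careful person would: the job done as asked, in the order asked, and still so for the second after the job is handed in, with the robot touching nothing.
It also fails if it takes over 54 s, if anything falls off the work surface, if the arm or the gripper's body presses on something with over 40 N, if the wrist force passes 120 N, or if a joint passes its speed limit or range.

ROBOT

A 6-joint arm with a two-finger parallel gripper is mounted at the origin on a cart in front of the work surface, level with it; the furniture and walls round the work are solid. World frame = base frame: x ahead of the robot, y to its left, z up, the work surface at z = 0. Lengths are in m, angles in rad, forces in N, time in s.
With the tool pointing down it reaches from about 0.375 to 0.975 m from the base axis. Payload 3.8 kg.
Tool frame: the origin (TCP) lies on the centre line of the jaws, within the pads' length; the fingertips stand 14 mm ahead of it and the grasp point (between the pads) lies 5 mm behind it; z points along the fingers, y is the line along which they close (so a half turn about z gives the same grasp; the last joint's range is limited). The gripper opens to 85 mm and grips with 20 to 120 N. Pads are 22 mm wide; open, the fingers measure 114 mm over their backs; the gripper's body (76 mm by 85 mm) begins 54 mm behind the grasp point. The pads swing forward as they close: fully open they stand 13 mm farther back than shut.
Start: joints at [-1.265, 0.264, 1.604, -0, 1.274, -0.037], TCP at [0.227, -0.636, 0.245] pointing down, gripper open.
Joint ranges: [-2.63, 2.63], [-0.94, 2.18], [0.31, 2.57], [-1.31, 4.45], [0, 2.66], [-2.55, 2.55]. Speed limits (rad/s): [2.57, 2.57, 3.14, 3.14, 3.14, 3.14].

INTERFACE

Orientations are given as a rotation vector (axis times angle).
In Python, from workcell import bot, eyes, spot_in gives the robot as it stands.
- The arm moves only by the tool carry_out, never from a script. Its argument "series" is text: rows parted by semicolons, each of 4 numbers parted by spaces: the shift along the world's x, y, z in m, then the turn about the world's z in degrees. In form: tx ty tz roll; .... A call has 1 to 20 rows; each row shifts and turns the commanded pose from where the row before left it; what a row does not reach is not made up. A row lasts 1/8 s, in which the tool goes at most 62.5 mm and 10.7 degrees, less where a joint would pass 70% of its speed; a pose out of reach is approached as far as the arm can. A call is refused whole if a number of a shift passes 0.0625 or a number of a turn 10.7, either way. A call with a gripper value outside its range is refused whole. "jaw" is the gripper command: -1 is shut, 1 is fully open, values between are in proportion, set as the call begins (left out, the last holds). The fingers move at their own pace and stop on an object; "grip_force" is the grip in N (left out, the last holds). Time passes only in rows, so rows that do not move let the fingers close. It gives the time, the measured TCP pose, the force, the opening and the grip force at its end, in the units of the state.
- bot.read_state(): the state, without advancing time (a new reading comes with each control period).
- eyes.read_camera(name): name is "scene" or "top" or "wrist"; returns (picture, depth): 400x640x3 uint8, blue, green, red; 400x640 float32, m along the optical axis (not along the pixel's ray), 0 where there is no reading.
- eyes.get_calibration(name): a dict with "K" (3x3 intrinsics, pixels), "distortion" ([k1, k2, p1, p2, k3] as OpenCV has them; the pictures are not rectified), "position" and "rotation" of the camera in the world; the wrist camera has in their place "T_tool_cam" (4x4, takes a point from camera to tool coordinates, whose origin is the TCP and whose axes are the flange's). Camera axes: x right, y down, z forward; pixel columns grow to the right and rows downward; lengths in m; the calibration is good to about 2 mm. A picture is of the moment at which its call begins: read the wrist's pose just before it. get_calibration takes no time and is no camera call.
- bot.finish_job(): hands the job in; it is judged then, once.
Trained networks look in the newest picture that a camera, given by its name, has taken for a name from the list of things; names that differ only in an ending like _2 or _b are one class to them, and where a whole thing is asked for, a point or a joint stands for the part that bears it (a point fixed in the world has none). Each returns a list of dicts, best first, with "score" (0 to 1); they miss things now and then, are a little off and sometimes report something else, mostly with a low value. They report only what shows in the picture. A call takes as long as a camera call.
- spot_in(camera, target): "rect" ([centre column, centre row, width, height] in pixels, round what is visible of it).
The state is a dict: "time": time; "q": joint angles; "joint_vel": joint speeds; "joint_torque": joint torques, N m; "tool_pos": TCP position; "tcp_rot": TCP orientation; "wrist_force": force on the tool from outside, world axes, zero at the start; "torque": the same for the moment, N m; "width": opening from 0.0 (shut) to 1.0 (fully open); "grip_force": force on a finger pad.
Only numpy, scipy, OpenCV 4.12 (cv2) and the standard library are available. Lean on these libraries where they do the work, as an engineer would, in place of code of your own. Each camera call takes 0.05 s, during which the arm holds its last target. There are 200 camera calls.

## Working session

There is one attempt and no reset: what is moved stays moved. The work goes in short steps, Python scripts to look and compute and a tool call to move; the robot and the scene stay as the last step left them, time stands still between calls to the robot, and variables do not carry over. Pictures are saved under pics/ and viewed, at most 10 in all, crops included, and the job is handed in when it is done.

Besides the shell and the picture viewer there is one more tool, called after "Emit:" in YAML: its name, and indented under it one key for each argument. carry_out: Moves the arm, as the interface text tells. Its arguments: {"type":"object","properties":{"series":{"type":"string"},"jaw":{"type":"number"},"grip_force":{"type":"number"}},"required":["series"]}

```bash
mkdir -p pics
cat > h.py <<'E'
import numpy as np, cv2
from workcell import bot, eyes, spot_in
from scipy.spatial.transform import Rotation as R
def grab(n):
    s=bot.read_state(); im,d=eyes.read_camera(n); c=eyes.get_calibration(n)
    if n=="wrist":
        T=np.eye(4);T[:3,:3]=R.from_rotvec(s["tcp_rot"]).as_matrix();T[:3,3]=s["tool_pos"];T=T@np.array(c["T_tool_cam"])
    else:
        T=np.eye(4);r=np.array(c["rotation"]);T[:3,:3]=r if r.shape==(3,3) else R.from_rotvec(r).as_matrix();T[:3,3]=c["position"]
    return im,d,np.array(c["K"]),np.array(c["distortion"]),T
def rays(uv,K,D,T):
    p=cv2.undistortPoints(np.array(uv,float).reshape(-1,1,2),K,D).reshape(-1,2)
    return np.c_[p,np.ones(len(p))]
def cloud(d,K,D,T):
    v,u=np.mgrid[:400,:640]
    P=rays(np.c_[u.ravel(),v.ravel()],K,D,T)*d.reshape(-1,1)
    return (P@T[:3,:3].T+T[:3,3]).reshape(400,640,3)
E
python3 - <<'E'
from h import *
for n in("top","scene"):
    im,d,K,D,T=grab(n); cv2.imwrite(f"pics/{n}.png",im); np.savez(f"{n}.npz",im=im,P=cloud(d,K,D,T),d=d)
    print(n,T.round(3).tolist())
    for t in("drift_grip","rack","holder","bearing","tin","tape","bracket"):
        print(t,[(round(r["score"],2),np.round(r["rect"])) for r in spot_in(n,t)[:2]])
s=bot.read_state();print(s)
E
```

```text
top [[-0.012, -0.998, 0.066, 0.516], [-0.999, 0.01, -0.03, 0.014], [0.029, -0.066, -0.997, 1.095], [0.0, 0.0, 0.0, 1.0]]
drift_grip [(0.46, array([311., 212.,  38.,   9.]))]
rack [(0.83, array([312., 213.,  50.,  47.])), (0.32, array([249., 191.,  31.,  26.]))]
holder [(0.88, array([249., 192.,  34.,  28.]))]
bearing [(0.7, array([272., 253.,  20.,  17.]))]
tin [(0.67, array([269., 144.,  24.,  24.]))]
tape [(0.53, array([380., 223.,  30.,  16.]))]
bracket [(0.8, array([406., 252.,  16.,  21.]))]
scene [[-0.707, -0.542, 0.455, 0.196], [-0.707, 0.524, -0.474, 0.419], [0.018, -0.657, -0.754, 0.785], [0.0, 0.0, 0.0, 1.0]]
drift_grip [(0.94, array([321., 217.,  29.,  52.]))]
rack [(0.77, array([320., 224.,  70.,  84.]))]
holder [(0.79, array([254., 273.,  42.,  48.]))]
bearing []
tin [(0.71, array([235., 221.,  26.,  26.]))]
tape [(0.72, array([387., 205.,  25.,  28.]))]
bracket [(0.8, array([425., 212.,  18.,  17.]))]
{'time': 0.8, 'q': array([-1.26487173e+00,  2.63811210e-01,  1.60396538e+00,  1.82222331e-05,
        1.27369204e+00, -3.68757000e-02]), 'joint_vel': array([-4.56950187e-04,  6.43323297e-04,  8.05797106e-04,  2.63280856e-03,
       -9.57441381e-04,  3.28549515e-05]), 'joint_torque': array([-1.33186717e-03, -5.14983666e+01, -3.67701280e+01, -1.69391401e-04,
        6.30990489e-04, -1.58791977e-05]), 'tool_pos': array([ 0.22690881, -0.63573467,  0.24535834]), 'tcp_rot': array([3.09544127e+00, 5.35807971e-01, 5.32500980e-05]), 'wrist_force': array([ 0.41647932, -0.05188097, -0.3204838 ]), 'torque': array([ 0.0224474 , -0.03097858,  0.04091684]), 'grip_force': 0.0, 'width': 0.9968354972904315}
```

Run:
```python
import numpy as np,cv2
a=np.load("top.npz");im,P=a["im"],a["P"]
b=np.load("scene.npz");im2=b["im"];P2=b["P"]
c1=cv2.resize(im[120:290,220:440],None,fx=3.6,fy=3.6)[:, :800]
cv2.imwrite("pics/c1.png",cv2.resize(im[120:290,220:440],(776,600)))
cv2.imwrite("pics/c2.png",cv2.resize(im2[150:330,200:440],(800,600)))
for n,im,P in(("top",im,P),("scene",im2,P2)):
    hsv=cv2.cvtColor(im,cv2.COLOR_BGR2HSV)
    H,S,V=hsv[...,0].astype(int),hsv[...,1],hsv[...,2]
    near=(P[...,0]>.3)&(P[...,0]<.9)&(abs(P[...,1])<.4)
    for nm,m in(("red",((H<8)|(H>172))&(S>120)&(P[...,2]>.1)),("blue",(abs(H-110)<15)&(S>100)&(P[...,2]>.02)),("bluetop",(abs(H-110)<15)&(S>100)&(P[...,2]>.18)),("yel",(abs(H-27)<8)&(S>120)&(P[...,2]>.1))):
        m=m&near; q=P[m]
        if len(q)>4:print(n,nm,len(q),np.percentile(q,[2,50,98],axis=0).round(4).tolist())
```

```text
top red 85 [[0.4482, 0.0104, 0.1014], [0.5517, 0.0255, 0.1911], [0.5592, 0.3907, 1.0946]]
top blue 67 [[0.5156, -0.0148, 0.0387], [0.569, 0.0288, 0.1891], [0.5992, 0.0728, 1.0946]]
top bluetop 44 [[0.5156, -0.0149, 0.1866], [0.5623, 0.0141, 0.1899], [0.577, 0.0729, 1.0946]]
top yel 909 [[0.3048, -0.0153, 0.1622], [0.3841, 0.2188, 0.3625], [0.5709, 0.388, 0.3693]]
scene red 276 [[0.5411, 0.0123, 0.1375], [0.5458, 0.0333, 0.1765], [0.5575, 0.0458, 0.1928]]
scene blue 345 [[0.5357, -0.0123, 0.0218], [0.5567, 0.0732, 0.1138], [0.5821, 0.0771, 0.191]]
scene bluetop 63 [[0.5518, -0.0111, 0.1808], [0.5606, 0.0661, 0.1884], [0.5747, 0.0754, 0.1921]]
scene yel 1381 [[0.3067, -0.0137, 0.1604], [0.3872, 0.2559, 0.3649], [0.5697, 0.3954, 0.3678]]
```

View pics/c1.png

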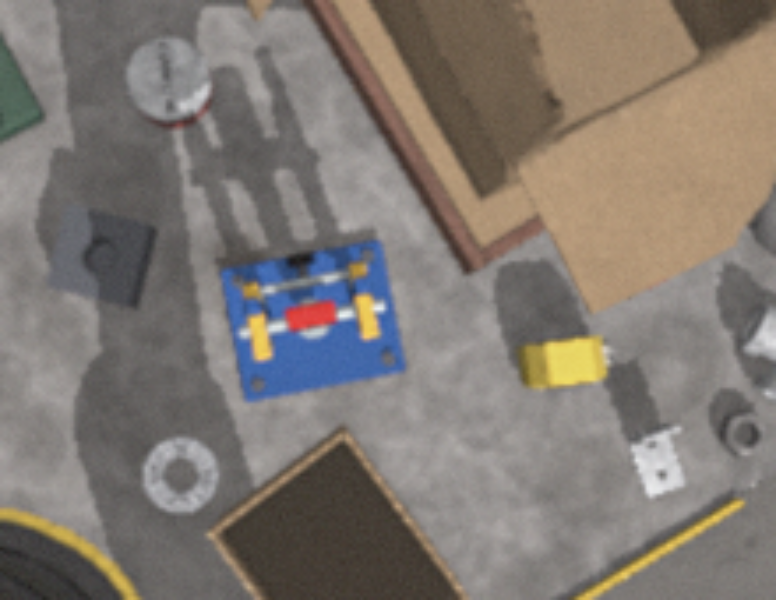

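View pics/c2.png

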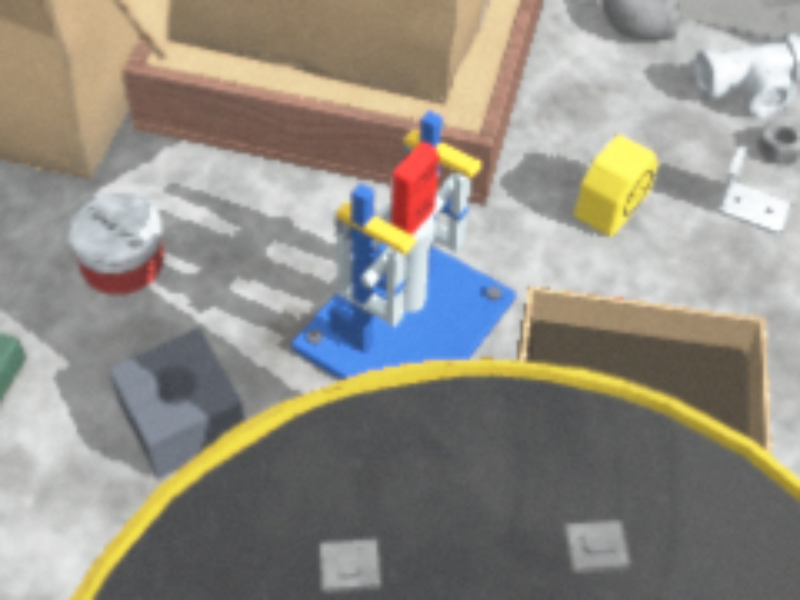

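The top crop shows the rack with the red handle at (312,316), its bar running from (240,332) to (385,305), the holder hole at (100,255), and an open carton at (340,520). The scene crop agrees, with a tall yellow-rimmed object in front.

Run:
```python
import numpy as np,cv2
P=np.concatenate([np.load(f+".npz")["P"][np.load(f+".npz")["d"]>0] for f in("top","scene")])
xs=np.arange(.2,.95,.05);ys=np.arange(.45,-.8,-.05)
print("     "+" ".join(f"{y*100:4.0f}" for y in ys))
for x in xs[::-1]:
    r=[]
    for y in ys:
        q=P[(abs(P[:,0]-x)<.025)&(abs(P[:,1]-y)<.025),2]
        r.append(f"{np.percentile(q,98)*100:4.0f}" if len(q)>3 else "   .")
    print(f"{x*100:4.0f} "+" ".join(r))
```

```text
45   40   35   30   25   20   15   10    5    0   -5  -10  -15  -20  -25  -30  -35  -40  -45  -50  -55  -60  -65  -70  -75
  90    1    1    3    0    0   30   31   47   47   37   31   26    9   36   37    .    .    .    .    .    .    .    .    .  -78
  85   47   47   38   28    0    0   31   31   31   37   37    9    9   27   37   37    .    .    .    .    .    .    .    .  -78
  80   47   46   39   30    0    0    5   28   25   30   37    .    9    9   33   36   36    .    .    .    .    .    .  -78  -78
  75    0   33   30   30    3    4    5    5    0    8   36   37    9    9   27   33   34    .    .    .    .    .    .  -78  -78
  70    0    3   30   30   29    0    4    0    0    0   30   37   28   28   28   27   25    .    .    .    .    .    .  -78  -78
  65    0    0    0    0    5    5    5    0    0    0    8   35   28   27   27   26   25    4    .    .    .    .    .    .  -78
  60    0    0    0    0    5    5    5    3   12   19    1   27   27   26   26    1    4    4    0    .    .    .    .    .  -78
  55    4    0    0    0    0    5    1   17   19   19    2    0   
[... 272 characters left out ...]
    2    2    0    0   23   12  -15    .    .    .
  40   10   37   37   37   37   36    2   12   11    9   12    0    0    0    1    1    1    .    .    .    .  -25  -44    .  -79
  35   37   37   36   37   36   37   11   12   12    9   12   12    0    1    1    1    .    .    .    .    .  -78  -78  -78  -78
  30   37   37   36   36   36   36   37    0   12   12   12    0    1    1    .    .    .    .    .    .  -78   55  -78  -78  -78
  25   37   36   36   36   37   36   37    0    0   12    1    1    .    .    .    .    .    .    .  -78  -78   55   49   32  -78
  20   37   37   36   36   37   36   37   30   44   62   64    .    .    .    .    .    .  -78  -78  -78   35   44  -78  -78  -78
```

Emit:
carry_out:
  series: "0 0 0.05 0; 0 0 0.05 0; 0.01 0.02 0.05 0; 0.021 0.05 0.03 6.7; 0.021 0.05 0 6.7; 0.021 0.05 0 6.7; 0.021 0.05 0 6.7; 0.021 0.05 0 6.7; 0.021 0.05 0 6.7; 0.021 0.05 0 6.7; 0.021 0.05 0 6.7; 0.021 0.05 0 6.7; 0.021 0.05 0 6.7; 0.021 0.05 0 6.7; 0.021 0.05 0 6.7; 0.02 0.05 0 0; 0 0 0 0; 0 0 0 0"
  jaw: 1

```text
time: 3.05
tool_pos: [0.5087, 0.0342, 0.4252]
tcp_rot: [2.017, 2.408, -0.001]
wrist_force: [-0.1, -0.3, 0.2]
width: 1.0
grip_force: 0.0
```

Run:
```python
from h import *
n="wrist"
im,d,K,D,T=grab(n); cv2.imwrite("pics/w1.png",im); np.savez("w1.npz",im=im,P=cloud(d,K,D,T),d=d,K=K,D=D,T=T)
for t in("drift_grip","rack","holder"): print(t,[(round(r["score"],2),np.round(r["rect"])) for r in spot_in(n,t)[:2]])
s=bot.read_state();print(s["time"],s["tool_pos"],s["tcp_rot"],T.round(3).tolist())
```

```text
drift_grip [(0.75, array([346., 166.,  18.,  68.]))]
rack [(0.76, array([342., 166.,  64.,  94.]))]
holder [(0.74, array([398.,  62.,  61.,  66.]))]
3.25 [0.50861754 0.03307329 0.4255431 ] [2.02056849e+00 2.40497369e+00 1.32733695e-04] [[0.985, 0.165, 0.056, 0.493], [0.174, -0.931, -0.32, 0.116], [-0.001, 0.325, -0.946, 0.553], [0.0, 0.0, 0.0, 1.0]]
```

View pics/w1.png

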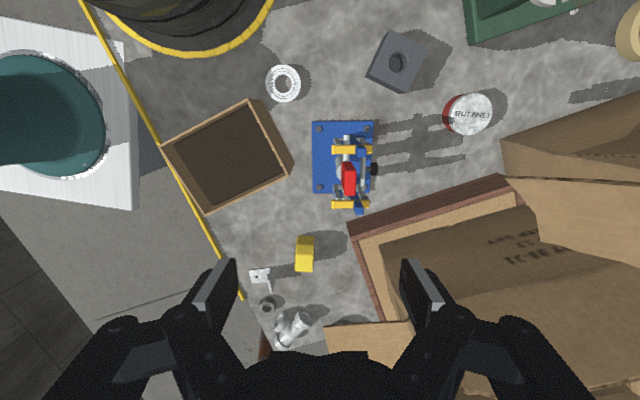

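The wrist view shows the rack at (342,160) square with the image, the handle top near (350,180), and the holder hole at (397,62).

Run:
```python
import numpy as np,cv2
for f in("w1","top","scene"):
    a=np.load(f+".npz");im,P,d=a["im"],a["P"],a["d"]
    hsv=cv2.cvtColor(im,cv2.COLOR_BGR2HSV);H=hsv[...,0].astype(int);S=hsv[...,1]
    reg=(d>0)&(abs(P[...,0]-.55)<.08)&(abs(P[...,1]-.03)<.09)
    def rect(m,nm,frac=1):
        q=P[m]
        if len(q)<6:return print(f,nm,len(q))
        r=cv2.minAreaRect((q[:,:2]*1000).astype(np.float32))
        print(f,nm,len(q),"rect mm",np.round(r[0],1),np.round(r[1],1),round(r[2],1),"med",(np.median(q,0)*1000).round(1))
    red=((H<8)|(H>172))&(S>120)&reg&(P[...,2]>.1)
    rect(red&(P[...,2]>.187),"handletop")
    rect(red,"handle")
    blue=(abs(H-110)<15)&(S>100)&reg
    rect(blue&(P[...,2]<.02),"plate");rect(blue&(P[...,2]>.183),"posttop")
    y=(abs(H-27)<9)&(S>120)&reg&(P[...,2]>.13)&(P[...,2]<.2)
    for s in(1,-1):
        rect(y&(s*(P[...,1]-.03)>0),"keeper%d"%s)
    ht=(d>0)&(abs(P[...,2]-.05)<.006)&(P[...,0]<.67)&(abs(P[...,0]-.6)<.08)&(abs(P[...,1]-.14)<.07)
    n,l,st,c=cv2.connectedComponentsWithStats(ht.astype(np.uint8))
    k=1+np.argmax(st[1:,4]); m=l==k; rect(m,"holdertop")
    x,yy,w,h,_=st[k]; 
    # hole: points well below 40mm inside bbox hull
    hull=cv2.convexHull(np.argwhere(m)[:,::-1].astype(np.int32)); mk=np.zeros(m.shape,np.uint8);cv2.fillConvexPoly(mk,hull,1)
    mk=cv2.erode(mk,np.ones((5,5),np.uint8))
    q=np.argwhere((mk>0)&~m)
    print(f,"hole px",len(q),q.mean(0)[::-1] if len(q) else None, "z",P[...,2][(mk>0)&~m].round(3)[:20])
```

```text
w1 handletop 296 rect mm [552.5  33.7] [49.3 23.2] 82.5 med [551.2  27.7 190.9]
w1 handle 438 rect mm [555.6  22.7] [26.5 66.5] 2.8 med [549.1  30.8 190.3]
w1 plate 2426 rect mm [553.8  27.6] [114.1 137.2] 10.3 med [530.9  36.   11.2]
w1 posttop 476 rect mm [541.8  43.7] [ 72.4 121.8] 58.3 med [553.7  47.5 487.1]
w1 keeper1 256 rect mm [548.6  66.9] [54.7 11.3] 10.1 med [540.5  66.1 162.7]
w1 keeper-1 217 rect mm [562.7 -11.4] [52.6 12.3] 11.0 med [556.1 -11.4 162.6]
w1 holdertop 1108 rect mm [606.  192.5] [52.1 70. ] 75.9 med [608.5 185.5  49.3]
w1 hole px 194 [397.40206186  63.4742268 ] z [0.009 0.009 0.009 0.009 0.01  0.013 0.018 0.007 0.01  0.011 0.007 0.008
 0.01  0.011 0.012 0.017 0.02  0.023 0.029 0.032]
top handletop 79 rect mm [551.9  26.7] [32.5 14.9] 89.7 med [551.8  25.5 191.1]
top handle 79 rect mm [551.9  26.7] [32.5 14.9] 89.7 med [551.8  25.5 191.1]
top plate 1054 rect mm [555.5  26.6] [113.2 137.8] 10.6 med [537.8  22.2  11.7]
top posttop 37 rect mm [565.8  28.7] [ 9.8 90.6] 10.7 med [569.   -4.8 189.6]
top keeper1 60 rect mm [549.6  65.6] [54.4 10.5] 9.3 med [540.5 
[... 377 characters left out ...]
8.3] [16.3 37.3] 10.6 med [550.   29.7 191.1]
scene handle 276 rect mm [551.   28.4] [16.9 37.7] 10.8 med [545.8  33.3 176.5]
scene plate 1116 rect mm [555.3  29.5] [118.1 142.7] 8.7 med [543.3  24.6  11.9]
scene posttop 52 rect mm [564.   30.9] [10.4 90.2] 10.3 med [561.5  66.  189. ]
scene keeper1 96 rect mm [547.   69.2] [53.5 12.4] 13.6 med [538.9  68.3 163.3]
scene keeper-1 91 rect mm [561.3  -2.9] [56.  28.9] 11.8 med [552.6 -10.4 163.1]
scene holdertop 424 rect mm [605.4 193.2] [49.7 72.6] 75.8 med [606.4 187.2  49.4]
scene hole px 41 [253.73170732 264.68292683] z [0.785 0.043 0.041 0.04  0.041 0.042 0.042 0.038 0.039 0.035 0.037 0.038
 0.039 0.033 0.034 0.033 0.033 0.034 0.036 0.029]
```

Run:
```python
import numpy as np,cv2
for f in("w1","top","scene"):
    a=np.load(f+".npz");P,d=a["P"],a["d"]
    m=((d>0)&(abs(P[...,2]-.0495)<.006)&(abs(P[...,0]-.605)<.07)&(abs(P[...,1]-.195)<.07)).astype(np.uint8)
    n,l,st,c=cv2.connectedComponentsWithStats(m);k=1+np.argmax(st[1:,4]);q=P[l==k]
    print(f,st[k],cv2.minAreaRect((q[:,:2]*1000).astype(np.float32)))
    cs,h=cv2.findContours((l==k).astype(np.uint8),cv2.RETR_CCOMP,cv2.CHAIN_APPROX_NONE)
    for i,cn in enumerate(cs):
        if h[0][i][3]>=0 and len(cn)>8:
            pts=cn[:,0]; XY=P[pts[:,1],pts[:,0]]; print(" hole",len(cn),cv2.minEnclosingCircle((XY[:,:2]*1000).astype(np.float32)),np.median(XY[:,2]))
```

```text
w1 [ 369   28   60   65 1937] ((608.0808715820312, 201.826904296875), (70.92861938476562, 70.51337432861328), 75.66790771484375)
 hole 50 ((607.6328735351562, 200.7097930908203), 14.69500732421875) 0.046815050273480374
top [233 178  30  29 538] ((608.7526245117188, 200.79539489746094), (70.50060272216797, 69.74301147460938), 75.46113586425781)
 hole 27 ((609.476318359375, 200.1595001220703), 16.290184020996094) 0.04929035564918638
scene [233 248  40  37 745] ((607.547119140625, 202.6392059326172), (69.03370666503906, 73.0238037109375), 75.77457427978516)
 hole 32 ((606.2821655273438, 204.0691680908203), 16.236608505249023) 0.04766357157876111
```

Run:
```python
import numpy as np
c,s=np.cos(np.radians(10.5)),np.sin(np.radians(10.5))
for f in("w1","top","scene"):
    a=np.load(f+".npz");P,d,im=a["P"],a["d"],a["im"]
    q=(P-[.5515,.028,0])[(d>0)]; col=im[d>0]
    L=np.c_[q[:,0]*c+q[:,1]*s,-q[:,0]*s+q[:,1]*c,q[:,2]]*1000
    for y0 in(-22,0,22):
        m=(abs(L[:,1]-y0)<11)&(L[:,0]>9)&(L[:,0]<75)&(L[:,2]>20)
        o=L[m][np.argsort(L[m][:,0])][::max(1,m.sum()//25)]
        print(f,y0,[(int(x),int(z)) for x,_,z in o])
```

```text
w1 -22 [(26, 103), (26, 111), (26, 109), (26, 110), (26, 102), (26, 97), (26, 98), (26, 111), (26, 97), (26, 101), (26, 96), (26, 98), (26, 112), (26, 110), (27, 112), (27, 112), (27, 113), (27, 113), (27, 113), (27, 113), (28, 113), (28, 112), (29, 112), (29, 112), (29, 113), (29, 113), (29, 111), (30, 113), (30, 112), (30, 112), (30, 113), (31, 112), (31, 112), (31, 113)]
w1 0 [(9, 477), (10, 475), (11, 476), (13, 476), (14, 476), (16, 478), (18, 477), (18, 477), (19, 482), (19, 482), (19, 479), (20, 479), (20, 482), (21, 480), (21, 479), (22, 478), (23, 481), (23, 480), (24, 481), (25, 480), (26, 480), (26, 480), (27, 482), (31, 113), (43, 109), (51, 111)]
w1 22 [(9, 471), (10, 474), (11, 476), (13, 467), (14, 477), (16, 469), (17, 475), (17, 469), (18, 477), (18, 483), (19, 484), (19, 481), (20, 477), (20, 483), (21, 498), (21, 496), (22, 473), (23, 482), (24, 481), (25, 471), (25, 480), (26, 495), (27, 489), (28, 492), (29, 484), (31, 475)]
top -22 [(26, 116), (26, 98), (26, 105), (26, 102), (27, 110), (27, 112), (27, 112), (28, 113), (28, 111), (28, 114), (28, 111), (29, 111), 
[... 438 characters left out ...]
9, 108), (50, 111), (50, 112), (51, 114), (52, 112)]
top 22 [(9, 54), (9, 116), (10, 167), (12, 53), (12, 111), (13, 159), (14, 190), (15, 40), (16, 153), (16, 95), (16, 188), (19, 77), (21, 163), (23, 70), (23, 164), (26, 160), (26, 110), (26, 100), (26, 100), (26, 107), (26, 114), (27, 115), (28, 113), (28, 111), (28, 114), (28, 113), (28, 114), (28, 114), (29, 155), (29, 114), (30, 119), (30, 111), (30, 114), (30, 115), (31, 111), (31, 114), (31, 113), (32, 111)]
scene -22 [(27, 112), (28, 115), (31, 112), (31, 112)]
scene 0 [(25, 106), (25, 110), (25, 106), (26, 109), (26, 100), (26, 111), (26, 112), (27, 111), (27, 113), (28, 111), (29, 114), (29, 113), (29, 112), (32, 111)]
scene 22 []
```

Emit:
carry_out:
  series: "0.022 -0.003 0 0.5; 0.021 -0.002 -0.03 0; 0 0 -0.05 0; 0 0 -0.05 0; 0 0 -0.05 0; 0 0 -0.03 0; 0 0 0 0; 0 0 0 0"
  jaw: 0.2

```text
time: 4.25
tool_pos: [0.5529, 0.0286, 0.217]
tcp_rot: [2.008, 2.414, 0.002]
wrist_force: [0.4, -0.4, 0.9]
width: 0.599
grip_force: 0.0
```

Run:
```python
from h import *
s=bot.read_state();print(s)
im,d,K,D,T=grab("wrist");cv2.imwrite("pics/w2.png",im)
P=cloud(d,K,D,T);hsv=cv2.cvtColor(im,cv2.COLOR_BGR2HSV);H=hsv[...,0].astype(int)
m=((H<8)|(H>172))&(hsv[...,1]>120)&(d>0)&(P[...,2]>.18)&(P[...,2]<.2)&(abs(P[...,0]-.55)<.04)&(abs(P[...,1]-.03)<.04)
print(m.sum(),cv2.minAreaRect((P[m][:,:2]*1000).astype(np.float32)))
```

```text
{'time': 4.25, 'q': array([ 6.76780573e-03,  5.34584549e-02,  1.89931393e+00, -5.29796328e-05,
        1.18641341e+00, -1.76130901e-01]), 'joint_vel': array([ 0.00347105, -0.01259119, -0.02330397, -0.00016005, -0.00302968,
       -0.00020699]), 'joint_torque': array([-4.83163178e-02, -3.73412919e+01, -3.42274868e+01, -2.98453946e-03,
        6.50938391e-02, -8.17638229e-04]), 'tool_pos': array([0.55285182, 0.02862583, 0.21701665]), 'tcp_rot': array([2.00807124e+00, 2.41360592e+00, 2.37724141e-03]), 'wrist_force': array([ 0.37955589, -0.35863222,  0.92697921]), 'torque': array([-0.03861078, -0.01258729,  0.06594465]), 'grip_force': 0.0, 'width': 0.5991990644789602}
1430 ((551.3525390625, 27.545621871948242), (15.894060134887695, 35.16257095336914), 11.256397247314453)
```

View pics/w2.png

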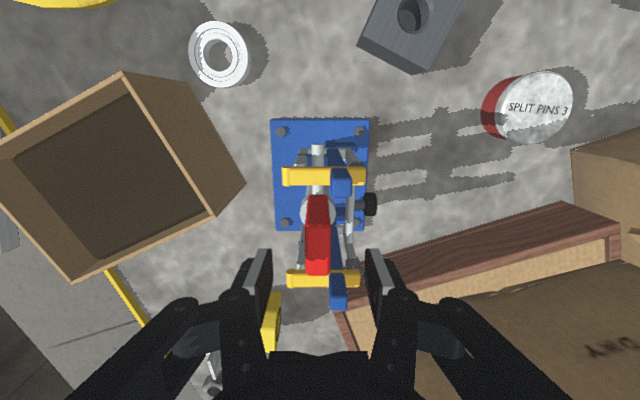

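The handle (318,235) lies midway between the fingers, which are at 258 and 378. I now descend and close.

Emit:
carry_out:
  series: "-0.0015 -0.001 -0.02 0; 0 0 -0.02 0; 0 0 -0.017 0; 0 0 0 0; 0 0 0 0"

```text
time: 4.92
tool_pos: [0.5512, 0.0283, 0.1594]
tcp_rot: [2.007, 2.415, 0.002]
wrist_force: [-0.4, -0.4, -0.1]
width: 0.597
grip_force: 0.0
```

Emit:
carry_out:
  series: "0 0 0 0; 0 0 0 0; 0 0 0 0; 0 0 0 0; 0 0 0 0; 0 0 0 0"
  jaw: -1
  grip_force: 50

```text
time: 5.68
tool_pos: [0.5515, 0.0283, 0.1592]
tcp_rot: [2.007, 2.414, 0.003]
wrist_force: [4.5, 1.5, 3.7]
width: 0.18
grip_force: 52.9
```

Emit:
carry_out:
  series: "0 0 0.003 0; 0 0 0.003 0; 0 0 0 0; 0 0 0 0"

```text
time: 6.18
tool_pos: [0.5492, 0.0282, 0.1633]
tcp_rot: [-2.007, -2.415, 0.003]
wrist_force: [0.3, 0.1, -5.5]
width: 0.179
grip_force: 51.6
```

Emit:
carry_out:
  series: "0.0025 0.0005 0.002 0; 0 0 0.002 0; 0 0 0 0; 0 0 0 0"

```text
time: 6.68
tool_pos: [0.5529, 0.0288, 0.1684]
tcp_rot: [2.008, 2.416, 0.0]
wrist_force: [0.2, 0.3, -5.0]
width: 0.181
grip_force: 51.8
```

Emit:
carry_out:
  series: "-0.0005 -0.0005 0.003 0; 0 0 0.003 0; 0 0 0.003 0; 0 0 0.003 0; 0 0 0.002 0; 0 0 0 0; 0 0 0 0"

```text
time: 7.55
tool_pos: [0.5523, 0.0283, 0.1821]
tcp_rot: [-2.008, -2.416, 0.0]
wrist_force: [0.5, 0.7, -4.9]
width: 0.182
grip_force: 51.8
```

Run:
```python
from h import *
s=bot.read_state();print(s["tool_pos"],s["wrist_force"])
for n in("wrist","scene"):
    im,d,K,D,T=grab(n);P=cloud(d,K,D,T);hsv=cv2.cvtColor(im,cv2.COLOR_BGR2HSV);H=hsv[...,0].astype(int)
    y=(abs(H-27)<9)&(hsv[...,1]>120)&(d>0)&(P[...,2]>.13)&(P[...,2]<.2)&(abs(P[...,0]-.55)<.06)&(abs(P[...,1]-.03)<.07)
    z=P[y][:,2]; print(n,y.sum(),np.percentile(z,[1,5,25,50,75,95,99]).round(4))
```

```text
[0.55225337 0.02826568 0.18214837] [ 0.47616818  0.72575793 -4.85209332]
wrist 1676 [0.1585 0.1605 0.1622 0.1628 0.1633 0.1639 0.1644]
scene 104 [0.1579 0.1597 0.1618 0.163  0.1638 0.1648 0.1651]
```

Emit:
carry_out:
  series: "0 0 0.002 0; 0 0 0.002 0; 0 0 0.001 0; 0 0 0 0; 0 0 0 0"

```text
time: 8.28
tool_pos: [0.5523, 0.0283, 0.1872]
tcp_rot: [-2.008, -2.416, 0.0]
wrist_force: [0.4, 0.2, -5.1]
width: 0.182
grip_force: 51.7
```

Emit:
carry_out:
  series: "0 0 0.001 0; 0 0 0.001 0; 0 0 0 0; 0 0 0 0"

```text
time: 8.78
tool_pos: [0.5524, 0.0283, 0.1893]
tcp_rot: [2.008, 2.416, 0.0]
wrist_force: [-0.0, -1.1, -6.3]
width: 0.177
grip_force: 51.7
```

Emit:
carry_out:
  series: "0 0 0.001 0; 0 0 0.001 0; 0 0 0 0; 0 0 0 0"

```text
time: 9.28
tool_pos: [0.5522, 0.0283, 0.1908]
tcp_rot: [-2.008, -2.416, 0.001]
wrist_force: [1.3, 0.6, -8.2]
width: 0.18
grip_force: 51.0
```

Emit:
carry_out:
  series: "0 0 0.001 0; 0 0 0 0; 0 0 0 0"

```text
time: 9.65
tool_pos: [0.5522, 0.0283, 0.1921]
tcp_rot: [-2.008, -2.416, 0.0]
wrist_force: [1.4, 0.5, -9.1]
width: 0.176
grip_force: 50.9
```

Emit:
carry_out:
  series: "0 0 0.001 0; 0 0 0 0; 0 0 0 0"

```text
time: 10.02
tool_pos: [0.5522, 0.0283, 0.1931]
tcp_rot: [-2.008, -2.416, 0.001]
wrist_force: [1.3, 0.3, -10.4]
width: 0.18
grip_force: 50.9
```

Emit:
carry_out:
  series: "0 0 0.002 0; 0 0 0 0; 0 0 0 0"

```text
time: 10.4
tool_pos: [0.5522, 0.0283, 0.1951]
tcp_rot: [-2.008, -2.416, 0.0]
wrist_force: [-0.3, 0.0, -11.2]
width: 0.181
grip_force: 51.0
```

Emit:
carry_out:
  series: "0 0 0.0015 0; 0 0 0.0015 0; 0 0 0 0; 0 0 0 0"

```text
time: 10.9
tool_pos: [0.5522, 0.0283, 0.198]
tcp_rot: [-2.008, -2.416, 0.0]
wrist_force: [-0.2, -0.7, -12.6]
width: 0.18
grip_force: 50.7
```

Run:
```python
from h import *
s=bot.read_state();print(s["tool_pos"],s["wrist_force"],s["torque"])
im,d,K,D,T=grab("wrist");cv2.imwrite("pics/w3.png",im);P=cloud(d,K,D,T);hsv=cv2.cvtColor(im,cv2.COLOR_BGR2HSV);H=hsv[...,0].astype(int)
y=(abs(H-27)<9)&(hsv[...,1]>120)&(d>0)&(P[...,2]>.13)&(P[...,2]<.2)&(abs(P[...,0]-.55)<.06)&(abs(P[...,1]-.03)<.07)
for a in(1,-1):
    z=P[y&(a*(P[...,1]-.028)>0)][:,2]; print(a,len(z),np.percentile(z,[5,25,50,75,95]).round(4))
print([bot.read_state()["wrist_force"].round(1).tolist()])
```

```text
[0.5522054  0.02827459 0.19804702] [ -0.22144953  -0.69921445 -12.56972641] [-0.05053764 -0.10246571  0.06166266]
1 1533 [0.1684 0.1701 0.1706 0.1711 0.1717]Traceback (most recent call last):
  File "<stdin>", line 6, in <module>
    return _quantile_unchecked(
        a, q, axis, out, overwrite_input, method, keepdims, weights)
    return _ureduce(a,
                    func=_quantile_ureduce_func,
    ...<5 lines>...
                    overwrite_input=overwrite_input,
                    method=method)
    r = func(a, **kwargs)
    result = _quantile(arr,
                       quantiles=q,
    ...<2 lines>...
                       out=out,
                       weights=wgt)
    slices_having_nans = np.isnan(arr[-1, ...])
                                  ~~~^^^^^^^^^
IndexError: index -1 is out of bounds for axis 0 with size 0
```

The left keeper's top rose from 163 to 170.7 mm, which is 7.8 mm. The force agrees at about 7.6 N. I now draw out along the rack's −x.

Emit:
carry_out:
  series: "-0.002 -0.0004 0 0; -0.002 -0.0004 0 0; -0.002 -0.0004 0 0; 0 0 0 0"

```text
time: 11.45
tool_pos: [0.548, 0.0273, 0.1992]
tcp_rot: [2.006, 2.414, 0.005]
wrist_force: [5.0, 0.8, -14.5]
width: 0.179
grip_force: 50.5
```

Emit:
carry_out:
  series: "-0.003 -0.0006 0 0; -0.003 -0.0006 0 0; -0.003 -0.0006 0 0; 0 0 0 0"

```text
time: 11.95
tool_pos: [0.5388, 0.0254, 0.1991]
tcp_rot: [2.006, 2.414, 0.005]
wrist_force: [4.5, -0.2, -12.4]
width: 0.182
grip_force: 50.5
```

Emit:
carry_out:
  series: "-0.003 -0.0006 -0.0005 0; -0.003 -0.0006 0 0; -0.003 -0.0006 0 0; 0 0 0 0"

```text
time: 12.45
tool_pos: [0.5275, 0.0233, 0.1977]
tcp_rot: [-2.007, -2.415, 0.002]
wrist_force: [-0.8, -0.2, -12.8]
width: 0.178
grip_force: 50.8
```

Emit:
carry_out:
  series: "-0.004 -0.0007 0 0; -0.004 -0.0007 0 0; -0.004 -0.0007 0 0; 0 0 0 0"

```text
time: 12.95
tool_pos: [0.5165, 0.0213, 0.1986]
tcp_rot: [2.007, 2.415, 0.001]
wrist_force: [-0.1, 0.2, -5.9]
width: 0.179
grip_force: 51.7
```

Emit:
carry_out:
  series: "-0.004 -0.0007 0 0; -0.004 -0.0007 0 0; -0.004 -0.0007 0 0; 0 0 0 0; 0 0 0 0"

```text
time: 13.58
tool_pos: [0.5045, 0.0193, 0.1978]
tcp_rot: [2.008, 2.416, 0.0]
wrist_force: [-0.3, -0.8, -4.6]
width: 0.183
grip_force: 51.7
```

Emit:
carry_out:
  series: "0 0 0.03 0; 0 0 0.04 0; 0 0 0.04 0; 0.005 0.01 0.015 0; 0.012 0.022 0 0; 0.014 0.025 0 0; 0.014 0.025 0 0; 0.014 0.025 0 0; 0.014 0.025 0 0; 0.014 0.025 0 0; 0.0115 0.016 0 0; 0.005 0.01 0 0; 0 0 0 0; 0 0 0 0; 0 0 0 0"

```text
time: 15.45
tool_pos: [0.6077, 0.2015, 0.3231]
tcp_rot: [2.009, 2.415, -0.0]
wrist_force: [-0.2, 0.4, -5.2]
width: 0.179
grip_force: 51.7
```

Run:
```python
from h import *
s=bot.read_state();print(s["tool_pos"],s["tcp_rot"],s["wrist_force"])
g=[grab(n) for n in("scene","wrist")]
cv2.imwrite("pics/s4.png",np.hstack([cv2.resize(g[0][0][100:350,180:380],(400,500)),cv2.resize(g[1][0][:,200:520],(400,500))]))
for f,(im,d,K,D,T) in zip(("scene","wrist"),g):
    P=cloud(d,K,D,T)
    m=(d>0)&(abs(P[...,0]-.608)<.03)&(abs(P[...,1]-.202)<.03)&(P[...,2]>.19)&(P[...,2]<.26)
    q=P[m]*1000; print(f,len(q))
    if len(q)>20:print(np.percentile(q,[2,50,98],axis=0).round(1).tolist())
    m=((d>0)&(abs(P[...,2]-.0495)<.006)&(abs(P[...,0]-.605)<.07)&(abs(P[...,1]-.195)<.07)).astype(np.uint8)
    n,l,st,c=cv2.connectedComponentsWithStats(m);k=1+np.argmax(st[1:,4]);q=P[l==k]
    print(cv2.minAreaRect((q[:,:2]*1000).astype(np.float32)))
```

```text
[0.60767975 0.20148937 0.32307345] [ 2.00876860e+00  2.41503965e+00 -1.35159927e-05] [-0.23160422  0.37509232 -5.16029747]
scene 247
[[596.1, 191.9, 201.4], [598.8, 206.3, 231.7], [612.0, 212.8, 259.1]]
((607.6266479492188, 202.68089294433594), (68.9566650390625, 73.39085388183594), 75.43132019042969)
wrist 249
[[596.3, 200.5, 202.3], [612.3, 207.8, 237.7], [619.0, 210.9, 259.2]]
((608.5238037109375, 202.12203979492188), (70.03601837158203, 70.05054473876953), 75.57556915283203)
```

View pics/s4.png

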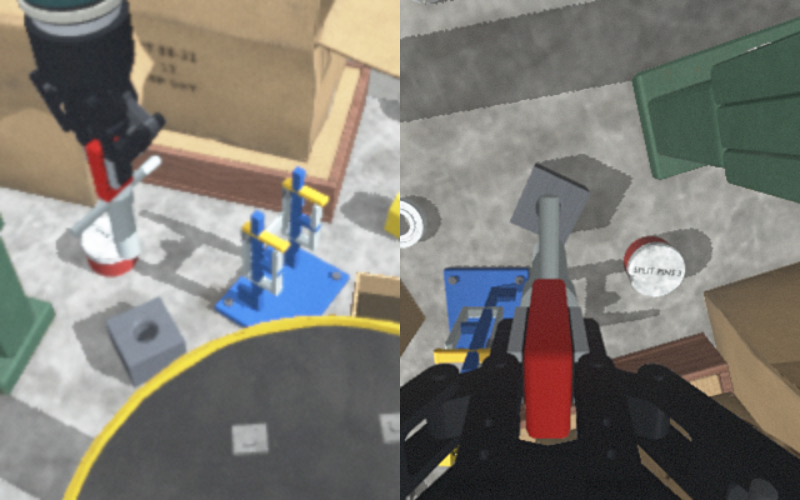

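The drift hangs upright over the holder, with its shank between the rack and the tin and nothing in the way. I check the shank axis next.

Run:
```python
from h import *
from scipy.optimize import least_squares
for f in("scene","wrist"):
    im,d,K,D,T=grab(f);P=cloud(d,K,D,T)
    m=(d>0)&(abs(P[...,0]-.608)<.03)&(abs(P[...,1]-.202)<.03)&(P[...,2]>.203)&(P[...,2]<.262)
    q=P[m]*1000
    r=least_squares(lambda p:np.hypot(q[:,0]-p[0]-p[2]*(q[:,2]-230),q[:,1]-p[1]-p[3]*(q[:,2]-230))-12,[608,202,0,0],loss="soft_l1")
    print(f,len(q),r.x.round(3),"rms",np.sqrt(np.mean(r.fun**2)).round(2), "nose",(r.x[:2]-30*r.x[2:]).round(1))
```

```text
scene 245 [ 6.08705e+02  2.00890e+02 -6.00000e-03 -4.00000e-03] rms 0.63 nose [608.9 201. ]
wrist 256 [ 6.08119e+02  1.99959e+02 -9.00000e-03 -2.00000e-03] rms 0.18 nose [608.4 200. ]
```

Emit:
carry_out:
  series: "-0.0005 0.0018 -0.02 0; 0 0 -0.03 0; 0 0 -0.03 0; 0 0 -0.03 0; 0 0 -0.02 0; 0 0 -0.008 0; 0 0 0 0; 0 0 0 0"

```text
time: 16.65
tool_pos: [0.6085, 0.2044, 0.1864]
tcp_rot: [2.007, 2.415, 0.004]
wrist_force: [-0.9, 0.9, -4.2]
width: 0.179
grip_force: 51.7
```

Emit:
carry_out:
  series: "0 0 -0.004 0; 0 0 -0.003 0; 0 0 -0.003 0; 0 0 -0.003 0; 0 0 0 0"

```text
time: 17.27
tool_pos: [0.607, 0.204, 0.1712]
tcp_rot: [-2.008, -2.416, 0.001]
wrist_force: [0.6, 0.3, -4.4]
width: 0.181
grip_force: 51.5
```

Emit:
carry_out:
  series: "0 0 -0.002 0; 0 0 -0.002 0; 0 0 -0.002 0; 0 0 0 0; 0 0 0 0"

```text
time: 17.9
tool_pos: [0.6074, 0.2041, 0.1658]
tcp_rot: [2.008, 2.416, 0.0]
wrist_force: [-0.0, 0.9, -5.4]
width: 0.181
grip_force: 51.5
```

Emit:
carry_out:
  series: "0 0 -0.003 0; 0 0 -0.003 0; 0 0 0 0; 0 0 0 0"

```text
time: 18.4
tool_pos: [0.6074, 0.2041, 0.1597]
tcp_rot: [-2.008, -2.416, 0.0]
wrist_force: [0.1, 0.6, -4.9]
width: 0.184
grip_force: 51.6
```

Going in freely; the remaining depth is about 24 mm.

Emit:
carry_out:
  series: "0 0 -0.004 0; 0 0 -0.004 0; 0 0 -0.004 0; 0 0 0 0; 0 0 0 0"

```text
time: 19.02
tool_pos: [0.6074, 0.2041, 0.1478]
tcp_rot: [2.008, 2.416, 0.0]
wrist_force: [0.4, 0.0, -5.7]
width: 0.184
grip_force: 51.7
```

Emit:
carry_out:
  series: "0 0 -0.003 0; 0 0 -0.003 0; 0 0 -0.002 0; 0 0 0 0; 0 0 0 0"

```text
time: 19.65
tool_pos: [0.6074, 0.2041, 0.1398]
tcp_rot: [2.008, 2.416, 0.0]
wrist_force: [0.1, -0.4, -6.0]
width: 0.181
grip_force: 51.6
```

Emit:
carry_out:
  series: "0 0 -0.001 0; 0 0 -0.001 0; 0 0 0 0"

```text
time: 20.02
tool_pos: [0.6073, 0.204, 0.1376]
tcp_rot: [-2.008, -2.416, 0.0]
wrist_force: [0.0, 0.8, -6.2]
width: 0.182
grip_force: 51.6
```

Emit:
carry_out:
  series: "0 0 -0.001 0; 0 0 -0.001 0; 0 0 0 0; 0 0 0 0"

```text
time: 20.52
tool_pos: [0.6074, 0.2041, 0.1358]
tcp_rot: [-2.008, -2.416, 0.0]
wrist_force: [-0.2, -0.0, -5.4]
width: 0.18
grip_force: 51.6
```

Emit:
carry_out:
  series: "0 0 -0.001 0; 0 0 0 0; 0 0 0 0"

```text
time: 20.9
tool_pos: [0.6074, 0.2041, 0.1348]
tcp_rot: [-2.008, -2.416, 0.0]
wrist_force: [0.0, -0.2, -6.3]
width: 0.18
grip_force: 51.6
```

Emit:
carry_out:
  series: "0 0 -0.0005 0; 0 0 0 0; 0 0 0 0"

```text
time: 21.28
tool_pos: [0.6075, 0.2041, 0.1345]
tcp_rot: [2.008, 2.416, 0.0]
wrist_force: [-0.4, -0.6, -4.0]
width: 0.178
grip_force: 51.7
```

Emit:
carry_out:
  series: "0 0 -0.0005 0; 0 0 0 0; 0 0 0 0"

```text
time: 21.65
tool_pos: [0.6076, 0.2041, 0.1344]
tcp_rot: [2.008, 2.416, 0.001]
wrist_force: [-1.7, -0.3, 0.9]
width: 0.183
grip_force: 52.6
```

Emit:
carry_out:
  series: "0 0 -0.0005 0; 0 0 0 0; 0 0 0 0"

```text
time: 22.02
tool_pos: [0.6078, 0.2042, 0.1344]
tcp_rot: [2.008, 2.416, 0.001]
wrist_force: [-2.0, -0.3, 5.7]
width: 0.178
grip_force: 53.3
```

The nose is on the floor: z stopped at the predicted 0.134 and the force rose. I relax the push, then let go.

Emit:
carry_out:
  series: "0 0 0.0008 0; 0 0 0 0; 0 0 0 0"

```text
time: 22.4
tool_pos: [0.6077, 0.2042, 0.1344]
tcp_rot: [2.008, 2.416, 0.001]
wrist_force: [-2.7, -0.2, 4.4]
width: 0.179
grip_force: 53.0
```

Emit:
carry_out:
  series: "0 0 0 0; 0 0 0 0; 0 0 0 0; 0 0 0 0; 0 0 0 0"
  jaw: 0.2

```text
time: 23.02
tool_pos: [0.6074, 0.2041, 0.134]
tcp_rot: [-2.008, -2.416, 0.0]
wrist_force: [0.7, 0.4, 0.5]
width: 0.601
grip_force: 0.0
```

Emit:
carry_out:
  series: "0 0 0.005 0; 0 0 0.01 0; 0 0 0.02 0; 0 0 0.03 0; 0 0 0.04 0; 0 0 0.04 0; 0 0 0.04 0; 0 0 0 0; 0 0 0 0"

```text
time: 24.15
tool_pos: [0.6073, 0.2041, 0.3199]
tcp_rot: [2.008, 2.416, 0.001]
wrist_force: [-0.4, -0.2, -0.2]
width: 0.602
grip_force: 0.0
```

Run:
```python
from h import *
s=bot.read_state();print(s["time"],s["tool_pos"],s["wrist_force"])
g=[grab(n) for n in("scene","wrist")]
cv2.imwrite("pics/s5.png",np.hstack([cv2.resize(g[0][0][100:350,180:380],(400,500)),cv2.resize(g[1][0][:,200:520],(400,500))]))
for im,d,K,D,T in g:
    P=cloud(d,K,D,T);hsv=cv2.cvtColor(im,cv2.COLOR_BGR2HSV);H=hsv[...,0].astype(int)
    m=((H<8)|(H>172))&(hsv[...,1]>120)&(d>0)&(P[...,2]>.155)&(P[...,2]<.2)&(abs(P[...,0]-.608)<.05)&(abs(P[...,1]-.2)<.05)
    print(m.sum(),np.median(P[m],0).round(4),cv2.minAreaRect((P[m][:,:2]*1000).astype(np.float32)))
```

```text
24.15 [0.60732698 0.20406317 0.31992584] [-0.39638776 -0.19602494 -0.22530698]
149 [0.6041 0.205  0.1659] ((607.12890625, 204.10350036621094), (16.694278717041016, 36.288047790527344), 9.434660911560059)
509 [0.6072 0.2047 0.166 ] ((607.4622192382812, 203.2197265625), (14.735236167907715, 35.22483825683594), 10.805140495300293)
```

View pics/s5.png

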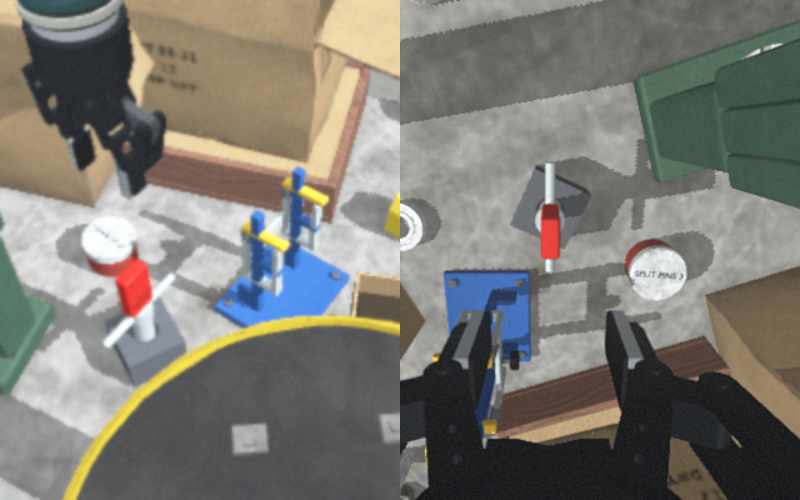

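The drift stands upright in the holder, with the handle at (133,285). Its top is at 166–167 mm, matching the expected 167 mm, and the gripper is clear.

```bash
python3 -c "
from workcell import bot
print(bot.finish_job())"
```

```text
the job is handed in; nothing more can be done
None
```

The drift is off the rack and standing upright, fully home in the holder block. It was released only there, nothing was forced, the bystanders were not touched, and the job was handed in at about 24 s of the 54 s allowed.

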